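Nip down a temple blank with a ring wrench in a tight corner

TASK

Use the ring wrench to tighten the big hex nut on the green filing clamp (clockwise seen from above) so that its steel strap comes down on the black temple blank and holds it. The two green ribs leave room only for short swings, so lift the wrench off and reseat it for each stroke without banging the ribs; once you feel the nut go firm give it about a tenth of a turn more and never as much as an eighth, or the blank is crushed. Turn the nut only with the wrench, leave the other things on the bench alone, and finally lay the wrench flat across the two rails of its cork rest and let go.

Things in the scene. Friction and masses are not known exactly. Their poses are not given: they have to be found in the camera images.
- wrench_grip (a point): Ring wrench (loose, 0.36 kg, 200 mm long, flat underside): middle of its grip, on the blue sleeve 105 mm from the hole's centre, 12 mm above the underside. Sleeve 14 mm wide, 24 mm tall, 64 to 172 mm from the hole's centre; a 12 mm wide steel shank joins it to the ring. Axes: x from ring along the handle, z out of the upper face
- wrench_ring (a point): centre of the wrench's hex hole at the level of its underside. The hole goes right through (16 mm tall ring), 38.4 mm across flats, ring 54 mm across flats outside; two flats of the hole face along the wrench's x axis. Axes as the wrench
- clamp: green cast filing clamp fixed on the bench, base 160 x 100 x 12 mm. Origin: on the upright screw's axis at bench level; z up, x from the screw to the work (wood block, black blank). The wrench's handle must point to the -x side, between the ribs, and can swing about 45 degrees either way from -x before its shank meets a rib. The stud (16 mm thick) ends 74 mm above the bench
- nut: steel hex nut, 36 mm across flats, 14 mm tall plus a 6 mm cone on top. Origin: centre of its underside, on a brass washer on which the seated wrench rests, 48 to 50 mm above the bench at first. Two flats face its x axis: the wrench fits with its x axis at any multiple of 60 degrees from the nut's, and has some 8 degrees of play either way. Clockwise from above tightens
- strap_tip (a point): under face of the steel strap above the 4 mm thick blank. Nut and strap sink 12 mm a turn. 90 to 130 degrees (unknown) of easy turning, about 0.25 N m (under 0.1 when the hand stops), close the gap; then the nut goes firm: about 0.9 N m about the screw (8 N at the grip, or as moment), 0.35 still felt when the hand stops. It stays where left. Height of first touch unknown: feel it
- rib_a: green upright rib, 26 x 10 mm, 73 mm tall, top 85 mm above the bench, standing 36 to 62 mm from the screw axis, 58 degrees from the clamp's -x direction, on its -y side (where a tightening stroke starts). Origin: centre of its foot, x axis radial
- rib_b: the same rib on the clamp's +y side (where a tightening stroke ends). Origin: centre of its foot, x axis radial
- rest: cork pad 220 x 140 x 6 mm fixed on the bench with two dark wooden rails along its y axis, 130 mm long, 12 mm wide, tops 18 mm above the bench, at 65 mm (x) and -80 mm (x) from its centre. Origin: centre of the pad at bench level. The wrench starts lying across both rails with its ring on the +x side
- glasses_c (a point): bystander: black spectacle frame lying flat, 145 x 100 mm, 6 mm tall; middle of its front
- file_c (a point): bystander: hand file with wooden handle, 240 mm long, 24 mm tall; its centre
- jar_c (a point): bystander: amber jar, 60 mm thick, 70 mm tall; its centre
- screwdriver_c (a point): bystander: yellow screwdriver, 160 mm long, 24 mm tall; its middle
- block_c (a point): bystander: wood offcut 70 x 40 x 18 mm; its centre
- brush_c (a point): bystander: brush with wooden handle, 170 mm long, 14 mm tall; its middle
- tray: bystander: fixed aluminium parts tray 160 x 120 x 30 mm holding a spare brass nut and washer; origin under its centre
- wrench: the whole ring wrench described at wrench_grip; origin at wrench_ring, same axes
- pin_top (a point): top of the 8 mm brass load pin that stands out of the end of the screw, 37 mm above the nut's underside while the nut runs easily; once the nut is firm the pin sinks into it by 12 mm a turn of the nut, so the wanted nip sinks it by only about a millimetre: too little to see well
Not all that is in view belongs to the job. Leave any white look-alike of the wrench alone.

How it is judged:
By the outcome, as a careful person would: the job done as asked, in the order asked, and still so for the second after the job is handed in, with the robot touching nothing.
It also fails if it takes over 72 s, if anything falls off the work surface, if the arm or the gripper's body presses on something with over 40 N, if the wrist force passes 120 N, or if a joint passes its speed limit or range.

ROBOT

A 6-joint arm with a two-finger parallel gripper is mounted at the origin on the work surface. World frame = base frame: x ahead of the robot, y to its left, z up, the work surface at z = 0. Lengths are in m, angles in rad, forces in N, time in s.
With the tool pointing down it reaches from about 0.375 to 0.975 m from the base axis. Payload 3.8 kg.
Tool frame: the origin (TCP) lies midway between the tips of the shut fingers; the grasp point (between the pads) lies 19 mm behind it; z points along the fingers, y is the line along which they close (so a half turn about z gives the same grasp; the last joint's range is limited). The gripper opens to 85 mm and grips with 20 to 120 N. Pads are 22 mm wide; open, the fingers measure 114 mm over their backs; the gripper's body (76 mm by 85 mm) begins 54 mm behind the grasp point. The pads swing forward as they close: fully open they stand 13 mm farther back than shut.
Start: joints at [-1.232, 0.264, 1.604, -0, 1.274, -0.037], TCP at [0.248, -0.628, 0.231] pointing down, gripper open.
Joint ranges: [-2.63, 2.63], [-0.94, 2.18], [0.31, 2.57], [-1.31, 4.45], [0, 2.66], [-2.55, 2.55]. Speed limits (rad/s): [2.57, 2.57, 3.14, 3.14, 3.14, 3.14].

INTERFACE

Orientations are given as a rotation vector (axis times angle).
In Python, from workcell import read_state, vision, ticket gives the robot as it stands. The module is installed in compiled form; this text tells all that it offers.
- The arm moves only by the tool jog_arm, never from a script. Its arguments are lists of equal length, an entry for each row: "turn": the turn, a rotation vector about the tool's x, y, z in rad, a list of three; "delta_pos": the shift along the tool's x, y, z in m, a list of three; "gripper": the finger opening in m, from 0 to 0.0854. In form: {"turn": [[rx, ry, rz], ...], "delta_pos": [[dx, dy, dz], ...], "gripper": [gripper, ...]}. A call has 1 to 20 rows; each row shifts and turns the commanded pose from where the row before left it, along the tool's axes as they then stand; what a row does not reach is not made up. A row lasts 1/12 s, in which the tool goes at most 41.7 mm and 7.16 degrees, less where a joint would pass 70% of its speed; a pose out of reach is approached as far as the arm can. A call with a gripper value outside its range is refused whole. The fingers move at their own pace and stop on an object; "grip_force" is the grip in N (left out, the last holds). Time passes only in rows, so rows that do not move let the fingers close. It gives the time, the measured TCP pose, the force, the opening and the grip force at its end, in the units of the state.
- read_state(): the state, without advancing time (a new reading comes with each control period).
- vision.read_camera(name): name is "scene" or "side" or "wrist"; returns the picture (420x560x3 uint8, red, green, blue); there is no depth.
- vision.calibration(name): a dict with "vfov" (degrees; the focal length in pixels is half the picture's height over the tangent of half this angle, whatever the lens; pixels are square), "cx", "cy" (the principal point, pixels), "dist" ([k1, k2, p1, p2, k3] as OpenCV has them; the pictures are not rectified), "R" (3x3) and "t" (3): a world point X has camera coordinates R X + t; the wrist camera has in their place "mount" (4x4, takes a point from camera to tool coordinates, whose origin is the TCP and whose axes are the flange's). Camera axes: x right, y down, z forward; pixel columns grow to the right and rows downward; lengths in m; the calibration is good to about 2 mm. A picture is of the moment at which its call begins: read the wrist's pose just before it. calibration takes no time and is no camera call.
- ticket.finish_job(): hands the job in; it is judged then, once.
The state is a dict: "time": time; "q": joint angles; "joint_vel": joint speeds; "joint_torque": joint torques, N m; "tool_pos": TCP position; "tcp_rot": TCP orientation; "wrist_force": force on the tool from outside, world axes, zero at the start; "torque": the same for the moment, N m; "width": opening from 0.0 (shut) to 1.0 (fully open); "grip_force": force on a finger pad.
Only numpy, scipy, OpenCV 4.12 (cv2) and the standard library are available. Lean on these libraries where they do the work, as an engineer would, in place of code of your own. Each camera call takes 0.05 s, during which the arm holds its last target. There are 200 camera calls.

## Working session

There is one attempt and no reset: what is moved stays moved. The work goes in short steps, Python scripts to look and compute and a tool call to move; the robot and the scene stay as the last step left them, time stands still between calls to the robot, and variables do not carry over. Pictures are saved under pics/ and viewed, at most 15 in all, crops included, and the job is handed in when it is done.

Besides the shell and the picture viewer there is one more tool, called as name(argument=value, ...) on one line, values as JSON. jog_arm: Moves the arm, as the interface text tells. Its arguments: {"type":"object","properties":{"turn":{"type":"array","items":{"type":"array","items":{"type":"number"}}},"delta_pos":{"type":"array","items":{"type":"array","items":{"type":"number"}}},"gripper":{"type":"array","items":{"type":"number"}},"grip_force":{"type":"number"}},"required":["turn","delta_pos","gripper"]}

```bash
mkdir -p pics
cat > h.py <<'E'
import numpy as np, cv2
from scipy.spatial.transform import Rotation as Ro
from workcell import read_state, vision, ticket
def K(c):
    f=210/np.tan(np.radians(c['vfov'])/2); return np.array([[f,0,c['cx']],[0,f,c['cy']],[0,0,1]])
def cam(name,st=None):
    c=vision.calibration(name)
    if 'R' in c: return c,np.array(c['R']),np.array(c['t'])
    st=st or read_state(); T=np.eye(4); T[:3,:3]=Ro.from_rotvec(st['tcp_rot']).as_matrix(); T[:3,3]=st['tool_pos']
    W=np.linalg.inv(T@np.array(c['mount'])); return c,W[:3,:3],W[:3,3]
def ray(px,C):
    c,R,t=C; u=cv2.undistortPoints(np.array(px,float).reshape(-1,1,2),K(c),np.array(c['dist'])).reshape(-1,2)
    d=np.c_[u,np.ones(len(u))]@R; return -R.T@t,d
def plane(px,z,C):
    o,d=ray(px,C); return o+d*((z-o[2])/d[:,2])[:,None]
def proj(X,C):
    c,R,t=C; return cv2.projectPoints(np.array(X,float).reshape(-1,1,3),cv2.Rodrigues(R)[0],t,K(c),np.array(c['dist']))[0].reshape(-1,2)
def snap(name,fn=None):
    st=read_state(); im=vision.read_camera(name)
    if fn: cv2.imwrite('pics/'+fn,im[:,:,::-1])
    return im,cam(name,st)
E
python3 - <<'E'
from h import *
a,_=snap('scene','scene.png'); b,_=snap('side','side.png'); w,C=snap('wrist')
cv2.imwrite('pics/w.png',w[:,:,::-1])
s=read_state();print(s); print(vision.calibration('wrist'))
for n in('scene','side'):
  C=cam(n);print(n,-C[1].T@C[2])
E
```

```text
{'time': 0.15, 'q': array([-1.23192168e+00,  2.64605882e-01,  1.60507325e+00,  5.46361764e-06,
        1.27369065e+00, -3.69182752e-02]), 'joint_vel': array([ 0.00047014, -0.00083715, -0.0044576 ,  0.00158637,  0.00123943,
        0.00063156]), 'joint_torque': array([ 2.58163245e-04, -5.15907061e+01, -3.67959273e+01,  9.02597122e-06,
        8.07157281e-03, -2.52149704e-05]), 'tool_pos': array([ 0.247531  , -0.62736361,  0.23022366]), 'tcp_rot': array([-3.08457221e+00, -5.86496062e-01,  4.11516897e-04]), 'wrist_force': array([ 0.07152462,  0.80734474, -0.60547115]), 'torque': array([ 0.03878856,  0.02508867, -0.02568387]), 'grip_force': 0.0, 'width': 0.9994207487602857}
{'vfov': 58.229400941450045, 'cx': 279.11946865076015, 'cy': 207.7255607483036, 'dist': array([-0.03673686,  0.        ,  0.        ,  0.        ,  0.        ]), 'mount': array([[ 1.11555067e-04, -9.49122022e-01, -3.14908518e-01,
         8.19153562e-02],
       [ 9.99998919e-01, -3.55797385e-04,  1.42660504e-03,
         2.75423179e-04],
       [-1.46606589e-03, -3.14908336e-01,  9.49120957e-01,
        -1.42150960e-01],
       [ 0.00000000e+00,  0.00000000e+00,  0.00000000e+00,
         1.00000000e+00]])}
scene [ 1.43919889 -0.62682369  0.84173321]
side [0.34172026 0.63862438 0.87808511]
```

View pics/scene.png

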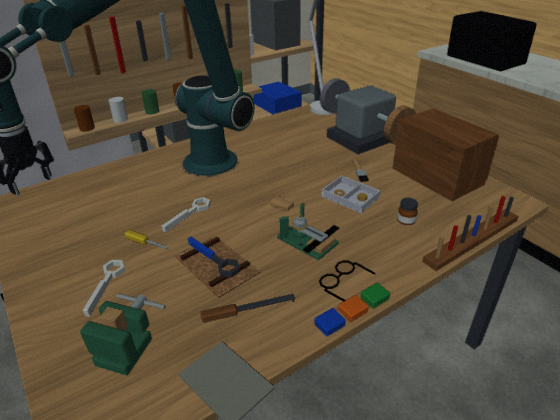

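View pics/side.png

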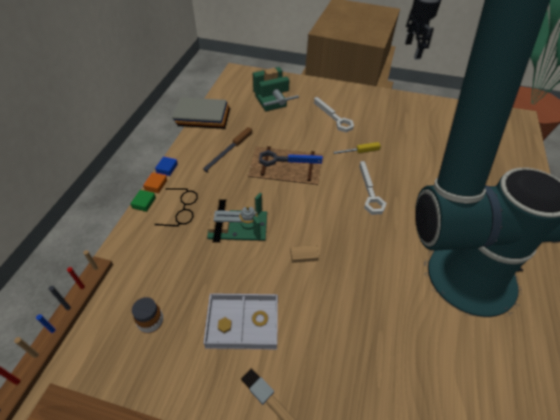

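The scene camera shows the wrench on the cork, with its sleeve near (205,250) and ring near (228,266), and the clamp near (305,235). In the side view the ring is at (268,158), the sleeve runs from 288 to 322 at row 158, and the clamp is near (243,220).

```bash
python3 - <<'E'
from h import *
S=cam('scene');D=cam('side')
def tri(p,q):
    o1,d1=ray([p],S);o2,d2=ray([q],D);d1=d1[0];d2=d2[0]
    s=np.linalg.lstsq(np.c_[d1,-d2],o2-o1,rcond=None)[0];a=o1+d1*s[0];b=o2+d2*s[1];return (a+b)/2,np.linalg.norm(a-b)
print('ring',plane([[228,266]],.034,S),plane([[267,158]],.034,D))
for n,C in(('scene',S),('side',D)):
    im=cv2.imread(f'pics/{n}.png');h=cv2.cvtColor(im,cv2.COLOR_BGR2HSV)
    m=cv2.inRange(h,(105,150,60),(130,255,255));k,l,st,ce=cv2.connectedComponentsWithStats(m)
    for i in range(1,k):
        if st[i,4]>80: print(n,'blue',st[i],ce[i],plane([ce[i]],.04,C)[0])
    m=cv2.inRange(h,(60,100,20),(85,255,255));k,l,st,ce=cv2.connectedComponentsWithStats(m)
    for i in range(1,k):
        if st[i,4]>60: print(n,'green',st[i],ce[i],plane([ce[i]],.012,C)[0])
print('pin/stud?',tri((302,208),(249,213)))
E
python3 - <<'E'
import cv2,numpy as np
a=cv2.imread('pics/scene.png')[195:265,260:350];b=cv2.imread('pics/side.png')[180:250,195:285]
cv2.imwrite('pics/crop.png',np.hstack([cv2.resize(x,None,fx=4.4,fy=4.4,interpolation=2) for x in(a,b)]))
E
```

```text
ring [[ 0.6145472  -0.25497772  0.034     ]] [[ 0.61169524 -0.24248258  0.034     ]]
scene blue [ 253   82   49   32 1068] [277.52059925  97.31367041] [-0.32748241  0.54310064  0.04      ]
scene blue [188 237  27  23 224] [200.96428571 247.61160714] [ 0.5080358 -0.2831375  0.04     ]
scene blue [315 308  30  28 520] [329.48653846 321.55576923] [ 0.92723278 -0.15820132  0.04      ]
scene green [233  71   9  16  93] [237.95698925  77.39784946] [-0.79236493  0.57998707  0.012     ]
scene green [142  90  17  24 289] [149.85467128 101.1384083 ] [-0.75257397  0.03194344  0.012     ]
scene green [278 217  60  43 629] [297.6009539  238.27344992] [ 0.60570264 -0.01525179  0.012     ]
scene green [361 283  29  25 444] [374.85810811 294.9481982 ] [0.90922985 0.00847441 0.012     ]
scene green [  81  301   70   74 2933] [117.37129219 340.039209  ] [ 0.66769056 -0.58400266  0.012     ]
side blue [288 155  34   8 200] [304.06 158.49] [ 0.49886019 -0.26697352  0.04      ]
side blue [156 158  20  17 237] [165.86075949 165.48945148] [ 0.89399876 -0.11614552  0.04      ]
side blue [ 37 315  17  17  93] [ 44.52688172 322.46236559] [0.92418464 0.41291816 0.04      ]
side green [530   0  30  65 672] [545.03422619  29.45982143] [-0.35919147 -1.46032417  0.012     ]
side green [254  68  34  35 583] [268.31903945  86.05317324] [ 0.73167141 -0.65852242  0.012     ]
side green [131 190  23  20 311] [142.35048232 199.88102894] [0.91308705 0.00897325 0.012     ]
side green [220 195  46  44 706] [248.16430595 227.19121813] [0.58777128 0.01705457 0.012     ]
pin/stud? (array([0.57686682, 0.02506476, 0.08841178]), np.float64(0.0056739186303825144))
```

View pics/crop.png

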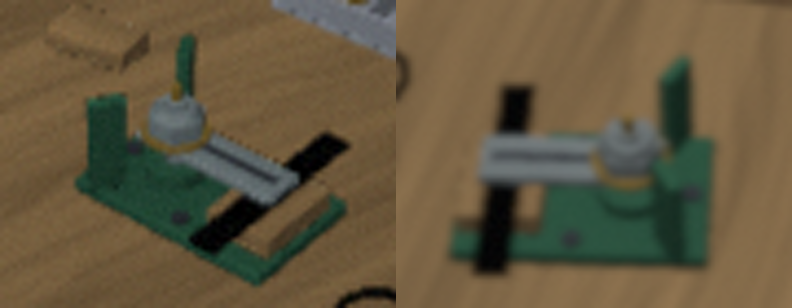

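The clamp's +x points roughly along world +x, so the handle goes towards the robot. I'll look at the clamp from close by first.

jog_arm(turn=[[0,0,0.125],[0,0,0.125],[0,0,0.125],[0,0,0],[0,0,0],[0,0,0],[0,0,0],[0,0,0],[0,0,0],[0,0,0],[0,0,0],[0,0,0],[0,0,0],[0,0,0],[0,0,0],[0,0,0],[0,0,0],[0,0,0],[0,0,0],[0,0,0]], delta_pos=[[0,0,0],[0,0,0],[0,0,0],[0.016,-0.038,0],[0.016,-0.038,0],[0.016,-0.038,0],[0.016,-0.038,0],[0.016,-0.038,0],[0.016,-0.038,0],[0.016,-0.038,0],[0.016,-0.038,0],[0.016,-0.038,0],[0.016,-0.038,0],[0.016,-0.038,0],[0.016,-0.038,0],[0.016,-0.038,0],[0.016,-0.038,0],[0.016,-0.038,0],[0.016,-0.038,0],[0.016,-0.038,0]], gripper=[0.085,0.085,0.085,0.085,0.085,0.085,0.085,0.085,0.085,0.085,0.085,0.085,0.085,0.085,0.085,0.085,0.085,0.085,0.085,0.085])

```text
time: 1.82
tool_pos: [0.5193, 0.0205, 0.2312]
tcp_rot: [3.141, 0.002, 0.0]
wrist_force: [0.2, -0.9, -0.3]
width: 0.997
grip_force: 0.0
```

Run:
```python
from h import *
s=read_state();print(s['time'],s['tool_pos'],s['tcp_rot'],s['q'],abs(s['joint_vel']).max())
im,C=snap('wrist')
im,C=snap('wrist','clamp.png');s=read_state();np.savez('clamp.npz',R=C[1],t=C[2])
print(s['tool_pos'])
cv2.imwrite('pics/clampv.png',cv2.resize(im[:,:,::-1],(784,588),interpolation=2))
```

```text
1.8167 [0.51934092 0.02046007 0.23120832] [3.14149999e+00 1.66349975e-03 1.58316031e-04] [-8.48955931e-03 -3.15241060e-02  1.93202089e+00 -9.65119842e-05
  1.24099426e+00  1.56127897e+00] 0.9023715046274372
[0.52059855 0.02350177 0.23117728]
```

View pics/clampv.png

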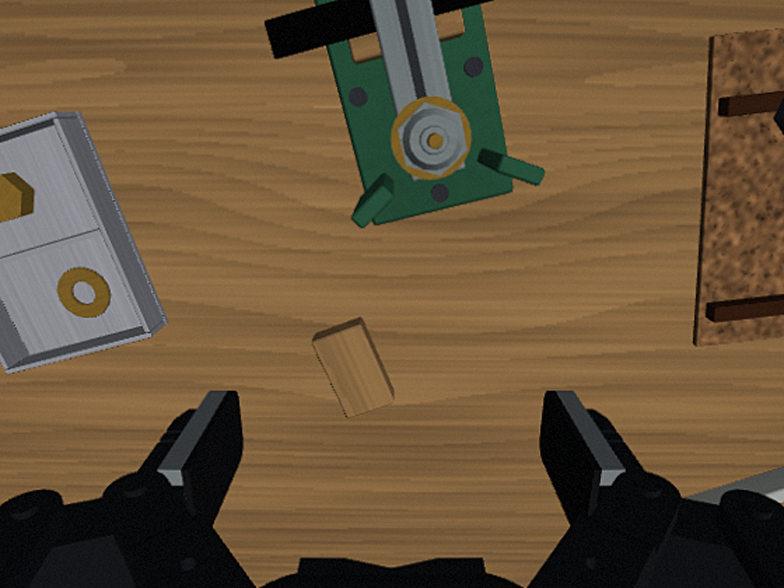

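The nut is at about (431,139) in this 1.4x picture. The pin is at (436,141), the ribs are at (372,200) and (512,167), and the cork is at the right. Next I measure the axis, yaw and nut angle.

Run:
```python
from h import *
z=np.load('clamp.npz');C=(vision.calibration('wrist'),z['R'],z['t'])
im=cv2.imread('pics/clamp.png');hs=cv2.cvtColor(im,cv2.COLOR_BGR2HSV)
P=lambda p,zz:plane(np.array(p)/1.4,zz,C)
for a,b in(((483,0),(512,188)),((340,50),(375,222)),((375,222),(512,190))):
    q=P([a,b],.012);d=q[1]-q[0];print('edge',q[:,:2],np.degrees(np.arctan2(d[1],d[0])))
m=cv2.inRange(hs,(15,120,60),(30,255,255));k,l,st,ce=cv2.connectedComponentsWithStats(m)
for i in range(1,k):
    if st[i,4]>8 and st[i,0]>270 and st[i,0]<350 and st[i,1]<140: print('brass',st[i],ce[i],plane([ce[i]],.049,C)[0],plane([ce[i]],.086,C)[0])
# rib tops
print('ribs top',P([[374,186],[512,165]],.085))
c=im[55:145,265:355];cv2.imwrite('pics/nut.png',cv2.resize(c,None,fx=6.5,fy=6.5,interpolation=2))
```

```text
edge [[ 0.6739416  -0.02836227]
 [ 0.55877193 -0.05430667]] -167.30483126588572
edge [[0.6447896  0.06050307]
 [0.53485754 0.03886281]] -168.8636440603501
edge [[ 0.53485754  0.03886281]
 [ 0.55742336 -0.05440472]] -76.39882105673274
brass [311   7  21  21 316] [320.87025316  16.68987342] [ 0.6546719  -0.00442698  0.049     ] [ 0.64884037 -0.00089181  0.086     ]
brass [279  69  58  59 786] [304.9389313   95.82824427] [0.5946032  0.00664812 0.049     ] [0.59561575 0.00892143 0.086     ]
brass [306  96  10  10  85] [310.44705882 100.36470588] [0.59099267 0.00198214 0.049     ] [0.59241659 0.00478708 0.086     ]
ribs top [[ 0.56840365  0.03683683  0.085     ]
 [ 0.58000919 -0.03709653  0.085     ]]
```

View pics/nut.png

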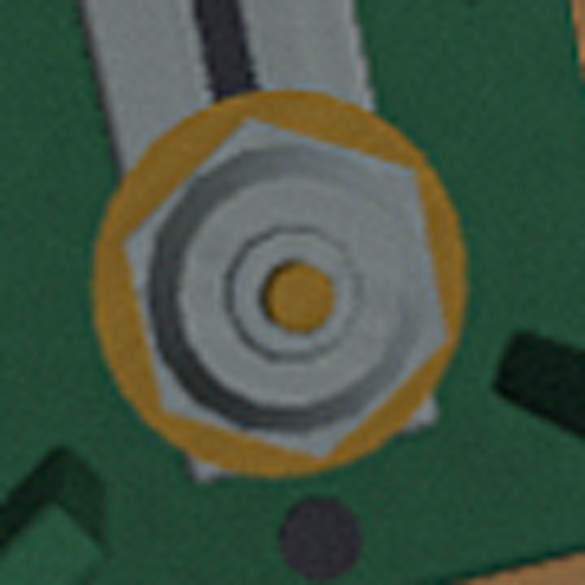

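The nut's hex corners read cleanly in this crop: (250,118), (415,170), (445,335), (325,457), (163,410) and (125,243).

Run:
```python
from h import *
z=np.load('clamp.npz');C=(vision.calibration('wrist'),z['R'],z['t'])
c=np.array([(250,118),(415,170),(445,335),(325,457),(163,410),(125,243)])/6.5+[265,55]
q=plane(c,.063,C)[:,:2];m=q.mean(0);d=q-m
print('nut c',m,'r',np.linalg.norm(d,axis=1)*1e3,'(exp 20.8) angles mod60',np.degrees(np.arctan2(d[:,1],d[:,0]))%60)
print('washer',plane([[308,98.5]],.049,C),'pin',plane([[310.45,100.36]],.086,C))
W=plane([[308,98.5]],.049,C)[0]
for n,p in(('scene',(300,214.5)),('side',(247.7,207.3))): print(n,plane([p],.086,cam(n)))
```

```text
nut c [0.59205056 0.0040675 ] r [20.61482348 20.66611791 20.22888864 20.7339117  20.80927226 20.61644029] (exp 20.8) angles mod60 [14.0398236  13.28143756 15.19262805 14.73750681 13.87710777 14.59211311]
washer [[0.59247854 0.00405584 0.049     ]] pin [[0.59241996 0.00478501 0.086     ]]
scene [[0.59446234 0.00140829 0.086     ]]
side [[0.58880366 0.00816569 0.086     ]]
```

jog_arm(turn=[[0,0,0],[0,0,0],[0,0,0],[0,0,0],[0,0,0],[0,0,0],[0,0,0],[0,0,0],[0,0,0]], delta_pos=[[0,0.04,0],[0,0.04,0],[0,0.04,0],[0,0.04,0],[0,0.04,0],[0,0.04,0],[0,0.04,0],[0,0,0],[0,0,0]], gripper=[0.085,0.085,0.085,0.085,0.085,0.085,0.085,0.085,0.085])

```text
time: 2.67
tool_pos: [0.5182, -0.2642, 0.2307]
tcp_rot: [-3.141, 0.006, 0.002]
wrist_force: [-0.1, 1.1, -0.2]
width: 0.998
grip_force: 0.0
```

Run:
```python
from h import *
im,C=snap('wrist','wr.png');s=read_state();np.savez('wr.npz',R=C[1],t=C[2])
print(s['time'],s['tool_pos'],s['tcp_rot'])
cv2.imwrite('pics/wrv.png',cv2.resize(im[:,:,::-1],(784,588),interpolation=2))
h=cv2.cvtColor(im,cv2.COLOR_RGB2HSV);m=cv2.inRange(h,(105,120,40),(130,255,255));k,l,st,ce=cv2.connectedComponentsWithStats(m)
for i in range(1,k):
    if st[i,4]>200:
        q=cv2.minAreaRect(np.argwhere(l==i)[:,::-1].astype(np.float32));print(st[i],ce[i],q); b=cv2.boxPoints(q);print(plane(b,.042,C)[:,:2])
```

```text
2.7167 [ 0.51841512 -0.26259791  0.23069507] [-3.14050848e+00  2.99576618e-03  1.86805221e-03]
[ 274  138   38  114 1680] [292.58214286 193.99940476] ((292.7514953613281, 194.8064727783203), (113.33702087402344, 15.291854858398438), 77.19573211669922)
[[ 0.55161914 -0.25903686]
 [ 0.5545181  -0.27206344]
 [ 0.44911727 -0.29652819]
 [ 0.44561618 -0.28225865]]
```

View pics/wrv.png

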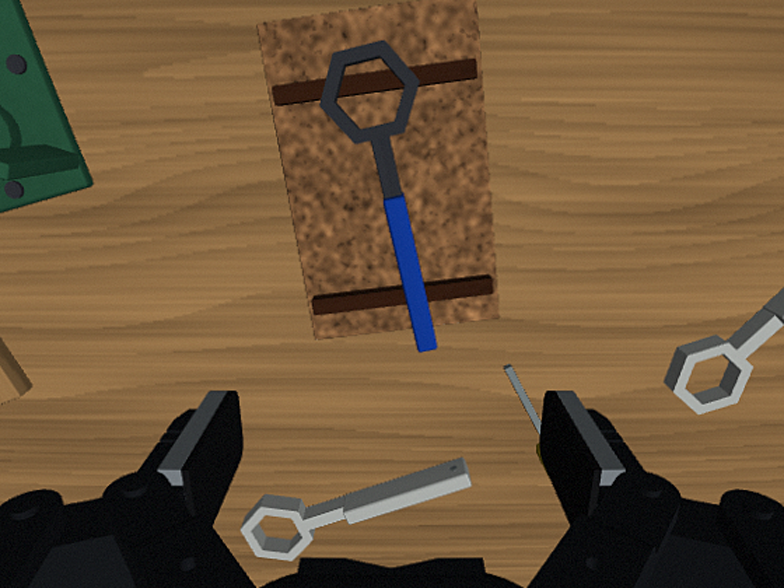

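The wrench lies at yaw of about 12.7°, with the hole near (0.6155,-0.2514). The white look-alikes at the bottom and right stay untouched. I'll turn and come down above the grip.

jog_arm(turn=[[0,0,-0.112],[0,0,-0.112],[0,0,0],[0,0,0],[0,0,0],[0,0,0],[0,0,0],[0,0,0]], delta_pos=[[0,0,0],[0,0,0],[0.0065,0.011,0.035],[0,0,0.04],[0,0,0.04],[0,0,0.035],[0,0,0],[0,0,0]], gripper=[0.06,0.06,0.06,0.06,0.06,0.06,0.06,0.06])

```text
time: 3.38
tool_pos: [0.5261, -0.2684, 0.0791]
tcp_rot: [-3.118, -0.354, 0.008]
wrist_force: [-0.1, -0.5, 0.3]
width: 0.702
grip_force: 0.0
```

Run:
```python
from h import *
im,C=snap('wrist','wr2.png');s=read_state()
a=np.arctan2(s['tcp_rot'][1],s['tcp_rot'][0]);yaw=2*a
yaw=np.arctan2(*Ro.from_rotvec(s['tcp_rot']).as_matrix()[[1,0],0])
print(s['time'],s['tool_pos'],yaw,np.degrees(yaw))
h=cv2.cvtColor(im,cv2.COLOR_RGB2HSV);m=cv2.inRange(h,(105,120,40),(130,255,255));k,l,st,ce=cv2.connectedComponentsWithStats(m)
for i in range(1,k):
    if st[i,4]>200:
        q=cv2.minAreaRect(np.argwhere(l==i)[:,::-1].astype(np.float32));print(st[i],q); print(plane(cv2.boxPoints(q),.042,C)[:,:2])
# hole of ring: look with the previous picture too
z=np.load('wr.npz');C0=(C[0],z['R'],z['t']);print('hole old',plane([[369/1.4,92/1.4]],.034,C0))
```

```text
3.4333 [ 0.52841692 -0.26991552  0.08193647] 0.22618793634270148 12.959614129210525
[ 271  193   27  181 4401] ((283.9999694824219, 283.0), (25.999996185302734, 179.99996948242188), 0.0)
[[ 0.44625052 -0.28211187]
 [ 0.55456512 -0.25796768]
 [ 0.55746186 -0.27048472]
 [ 0.44974156 -0.29710912]]
hole old [[ 0.61426171 -0.2517096   0.034     ]]
```

Aligned within 1 mm. Descend and grip.

jog_arm(turn=[[0,0,0],[0,0,0],[0,0,0],[0,0,0],[0,0,0],[0,0,0],[0,0,0],[0,0,0],[0,0,0]], delta_pos=[[0,0.001,0.03],[0,0,0.025],[0,0,0.014],[0,0,0],[0,0,0],[0,0,0],[0,0,0],[0,0,0],[0,0,0]], gripper=[0.06,0.06,0.06,0.06,0,0,0,0,0], grip_force=90)

```text
time: 4.18
tool_pos: [0.5304, -0.2727, 0.0151]
tcp_rot: [3.12, 0.352, 0.006]
wrist_force: [-1.3, 1.1, 7.3]
width: 0.148
grip_force: 88.8
```

jog_arm(turn=[[0,0,0],[0,0,0],[0,0,0],[0,0,0],[0,0,0]], delta_pos=[[0,0,-0.025],[0,0,-0.04],[0,0,-0.04],[0,0,0],[0,0,0]], gripper=[0,0,0,0,0])

```text
time: 4.6
tool_pos: [0.531, -0.2735, 0.1214]
tcp_rot: [3.117, 0.352, 0.01]
wrist_force: [0.5, -1.3, -4.3]
width: 0.144
grip_force: 88.6
```

Run:
```python
from h import *
im,C=snap('wrist','hold.png');s=read_state()
print(s['time'],s['tool_pos'],s['tcp_rot'],s['wrist_force'],s['torque'])
cv2.imwrite('pics/holdv.png',cv2.resize(im[:,:,::-1][:210],(784,294),interpolation=2))
```

```text
4.65 [ 0.52885042 -0.2721983   0.11849613] [3.12039583e+00 3.52238954e-01 2.78683187e-03] [-0.81468388 -1.01987261 -4.00199046] [ 0.01423525  0.06313779 -0.04932678]
```

View pics/holdv.png

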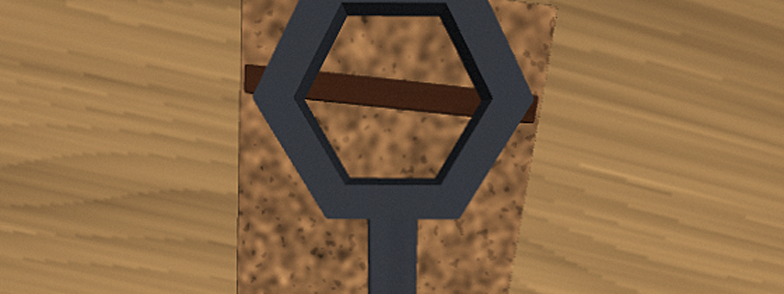

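The ring fills the top of the picture, with the hole's side corners at (295,98) and (493,98) and its lower edge at row 184. I'll turn this into the hole's position in the tool frame.

Run:
```python
from h import *
c=vision.calibration('wrist');M=np.linalg.inv(np.array(c['mount']));C=(c,M[:3,:3],M[:3,3])
for zt in(-.0149,-.0189,-.0229): # tool z of ring upper face (z down)
    q=plane(np.array([(295,98),(493,98),(447,3),(443,184),(345,184),(343,3)])/1.4,zt,C)
    print(zt,q[:,:2].round(4).tolist(),'w',np.linalg.norm(q[0]-q[1]),'c',(q[0]+q[1])/2,q.mean(0))
zt=-.0029
q=plane(np.array([(305,98),(483,98),(440,15),(440,179),(348,179),(348,15)])/1.4,zt,C);print('low',q.mean(0),np.linalg.norm(q[0]-q[1]))
s=read_state();print(s['tool_pos'],s['tcp_rot'])
```

```text
-0.0149 [[0.086, -0.0215], [0.086, 0.0236], [0.1056, 0.0125], [0.0666, 0.0128], [0.0666, -0.0106], [0.1056, -0.0101]] w 0.045104505337446636 c [ 0.08602982  0.00104795 -0.0149    ] [ 0.0860763   0.00111665 -0.0149    ]
-0.0189 [[0.0859, -0.0208], [0.0859, 0.0229], [0.1049, 0.0121], [0.0671, 0.0124], [0.0671, -0.0103], [0.1049, -0.0098]] w 0.0436866674477201 c [ 0.0859014   0.00101874 -0.0189    ] [ 0.08594642  0.00108528 -0.0189    ]
-0.0229 [[0.0858, -0.0201], [0.0858, 0.0221], [0.1041, 0.0117], [0.0675, 0.012], [0.0675, -0.0099], [0.1041, -0.0094]] w 0.04226882955799357 c [ 0.08577298  0.00098952 -0.0229    ] [ 0.08581654  0.0010539  -0.0229    ]
low [ 0.08601858  0.00113135 -0.0029    ] 0.04436224957959759
[ 0.52885042 -0.2721983   0.11849613] [3.12039583e+00 3.52238954e-01 2.78683187e-03]
```

jog_arm(turn=[[0,0,0],[0,0,0],[0,0,0],[0,0,0],[0,0,0],[0,0,0],[0,0,-0.11],[0,0,-0.11],[0,0,-0.11],[0,0,-0.11],[0,0,-0.11],[0,0,0],[0,0,0],[0,0,0]], delta_pos=[[0.0082,-0.0352,0],[0.0082,-0.0352,0],[0.0082,-0.0352,0],[0.0082,-0.0352,0],[0.0082,-0.0352,0],[0.0082,-0.0352,0],[0,0,0],[0,0,0],[0,0,0],[0,0,0],[0,0,0],[0,0,0],[0,0,0],[0,0,0]], gripper=[0,0,0,0,0,0,0,0,0,0,0,0,0,0])

```text
time: 5.82
tool_pos: [0.528, -0.0549, 0.1157]
tcp_rot: [-2.909, -1.182, 0.004]
wrist_force: [-0.8, 0.9, -4.7]
width: 0.146
grip_force: 89.1
```

Run:
```python
from h import *
im,C=snap('wrist','ov1.png');s=read_state()
R=Ro.from_rotvec(s['tcp_rot']).as_matrix()
print(s['time'],s['tool_pos'],np.degrees(np.arctan2(R[1,0],R[0,0])),R[2],s['wrist_force'],s['torque'],s['q'])
print(s['tool_pos']+R@[.086,.0011,-.0025])
cv2.imwrite('pics/ov1v.png',cv2.resize(im[:,:,::-1][:210,100:450],(800,480),interpolation=2))
# brass pin, for the axis
h=cv2.cvtColor(im,cv2.COLOR_RGB2HSV);m=cv2.inRange(h,(15,120,60),(30,255,255));k,l,st,ce=cv2.connectedComponentsWithStats(m[:210])
for i in range(1,k):
    if st[i,4]>30: print(st[i],ce[i],plane([ce[i]],.086,C)[0])
```

```text
5.8667 [ 0.5283725  -0.05498919  0.116099  ] 44.262295191439144 [-0.00137636 -0.00183374 -0.99999737] [-0.47217114  0.13700361 -4.33244994] [-0.00409475 -0.0283506  -0.02495162] [-1.50595039e-01  9.73092749e-02  2.02440167e+00  1.02429106e-05
  1.02217449e+00  6.47674413e-01]
[0.59073493 0.0042453  0.11847861]
[    0     0   263   210 44054] [107.88568575 112.10959277] [0.52503825 0.04787984 0.086     ]
[359   0  36  19 366] [377.90437158   6.01912568] [ 0.63730678 -0.00639921  0.086     ]
[  297     0   263   210 40701] [456.55757844 116.47465664] [ 0.63258103 -0.0652412   0.086     ]
[ 237   22   91   96 1824] [281.3870614   70.53015351] [0.5914034  0.00431842 0.086     ]
[274  60  17  18 249] [282.13654618  68.48594378] [0.59222342 0.00466994 0.086     ]
```

View pics/ov1v.png

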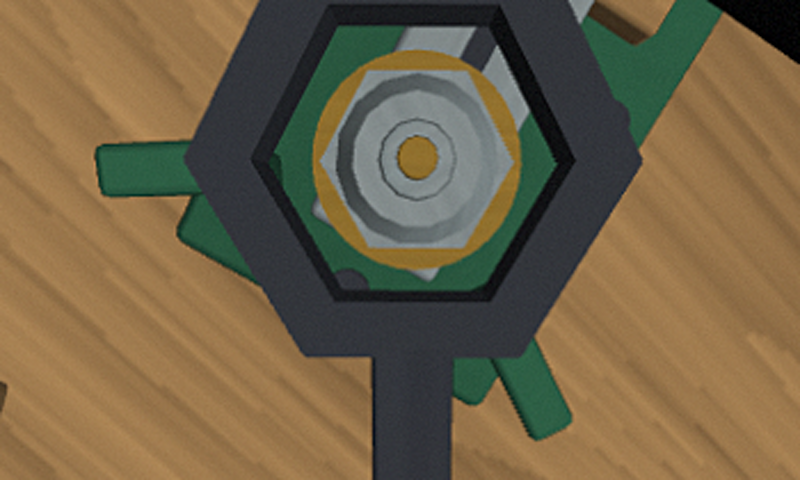

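The nut sits inside the hole with its flats aligned. The ring needs about 1.3 mm along tool x and 1 mm along tool y.

jog_arm(turn=[[0,0,0],[0,0,0],[0,0,0],[0,0,0],[0,0,0],[0,0,0],[0,0,0],[0,0,0]], delta_pos=[[0.0013,0.001,0.02],[0,0,0.025],[0,0,0.005],[0,0,0],[0,0,0.005],[0,0,0.005],[0,0,0],[0,0,0]], gripper=[0,0,0,0,0,0,0,0])

```text
time: 6.53
tool_pos: [0.5323, -0.0551, 0.0587]
tcp_rot: [2.908, 1.186, 0.004]
wrist_force: [0.3, -0.3, -0.5]
width: 0.145
grip_force: 89.9
```

```bash
cat >> h.py <<'E'
def show(n=2):
    for i in range(n):
        s=read_state();R=Ro.from_rotvec(s['tcp_rot']).as_matrix()
        print(s['time'],s['tool_pos'].round(4),'yaw',np.degrees(np.arctan2(R[1,0],R[0,0])).round(2),'hole',(s['tool_pos']+R@[.086,.0011,-.0025]).round(4),'F',s['wrist_force'].round(1),'T',s['torque'].round(2),s['q'].round(3)[5])
        if i<n-1: vision.read_camera('side')
E
python3 - <<'E'
from h import *
im,C=snap('wrist','seat.png');show(3)
cv2.imwrite('pics/seatv.png',cv2.resize(im[:,:,::-1][:210,100:450],(700,420),interpolation=2))
E
```

```text
6.5833 [ 0.5322 -0.0551  0.0586] yaw 44.38 hole [0.5944 0.0043 0.0613] F [-0.4 -0.3 -1. ] T [ 0.22 -0.14  0.05] 0.647
6.6333 [ 0.5322 -0.055   0.0586] yaw 44.38 hole [0.5944 0.0043 0.0612] F [-0.3  0.1  0.3] T [ 0.18 -0.2  -0.02] 0.646
6.6833 [ 0.5322 -0.055   0.0585] yaw 44.38 hole [0.5944 0.0043 0.0611] F [-0.9 -0.8  1.2] T [ 0.22 -0.16 -0.06] 0.646
```

View pics/seatv.png

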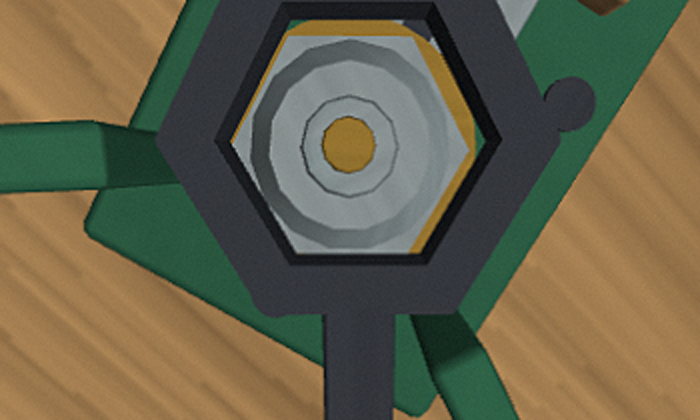

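The nut sits off towards the left and bottom of the hole, and the pose reading agrees (hole 2.2 mm too far along +x). I'll lift a little, shift back and lower.

jog_arm(turn=[[0,0,0],[0,0,0],[0,0,0],[0,0,0]], delta_pos=[[0,0,-0.006],[-0.0016,-0.0015,0],[0,0,0],[0,0,0]], gripper=[0,0,0,0])

```text
time: 7.02
tool_pos: [0.5281, -0.0548, 0.0629]
tcp_rot: [-2.908, -1.187, 0.001]
wrist_force: [0.7, -0.1, -4.3]
width: 0.146
grip_force: 89.4
```

```bash
python3 -c "
from h import *
show(2)"
```

```text
7.0167 [ 0.5281 -0.0548  0.0629] yaw 44.4 hole [0.5903 0.0045 0.0654] F [ 0.7 -0.1 -4.3] T [-0.05  0.01  0.05] 0.646
7.0667 [ 0.5281 -0.0549  0.0629] yaw 44.39 hole [0.5904 0.0045 0.0653] F [ 0.1 -0.3 -4. ] T [-0.01  0.05 -0.02] 0.646
```

jog_arm(turn=[[0,0,0],[0,0,0],[0,0,0]], delta_pos=[[0.0013,0.0013,0],[0,0,0],[0,0,0]], gripper=[0,0,0])

```text
time: 7.32
tool_pos: [0.5306, -0.0549, 0.0631]
tcp_rot: [-2.909, -1.187, 0.0]
wrist_force: [0.8, -0.5, -4.5]
width: 0.146
grip_force: 89.4
```

```bash
python3 -c "
from h import *
show(2)"
```

```text
7.3167 [ 0.5306 -0.0549  0.0631] yaw 44.4 hole [0.5929 0.0044 0.0656] F [ 0.8 -0.5 -4.5] T [-0.03 -0.06  0.03] 0.646
7.3667 [ 0.5306 -0.0549  0.0632] yaw 44.4 hole [0.5928 0.0045 0.0656] F [-0.3 -0.4 -5.3] T [-0.06 -0.   -0.  ] 0.646
```

jog_arm(turn=[[0,0,0],[0,0,0],[0,0,0],[0,0,0]], delta_pos=[[-0.0003,-0.0003,0.004],[0,0,0.004],[0,0,0],[0,0,0]], gripper=[0,0,0,0])

```text
time: 7.7
tool_pos: [0.5295, -0.0548, 0.0546]
tcp_rot: [-2.908, -1.187, 0.002]
wrist_force: [0.8, -1.0, -4.2]
width: 0.143
grip_force: 89.4
```

```bash
python3 -c "
from h import *
show(2)"
```

```text
7.7 [ 0.5295 -0.0548  0.0546] yaw 44.39 hole [0.5918 0.0045 0.057 ] F [ 0.8 -1.  -4.2] T [ 0.01  0.02 -0.  ] 0.646
7.75 [ 0.5299 -0.0549  0.0549] yaw 44.39 hole [0.5921 0.0045 0.0574] F [-0.1  0.  -2.6] T [-0.02 -0.02  0.05] 0.646
```

The wrench is engaged. I'll lower it close to the washer, then make the first stroke: 1.2 rad about the screw, certain to be easy turning.

jog_arm(turn=[[0,0,0],[0,0,0],[0,0,0],[0,0,0.08],[0,0,0.08],[0,0,0.08],[0,0,0.08],[0,0,0.08],[0,0,0.08],[0,0,0],[0,0,0]], delta_pos=[[0,0,0.003],[0,0,0.003],[0,0,0],[0.00036,-0.00687,0],[0.00036,-0.00687,0],[0.00036,-0.00687,0],[0.00036,-0.00687,0],[0.00036,-0.00687,0],[0.00036,-0.00687,0],[0,0,0],[0,0,0]], gripper=[0,0,0,0,0,0,0,0,0,0,0])

```text
time: 8.67
tool_pos: [0.5098, -0.0199, 0.0492]
tcp_rot: [3.106, 0.466, -0.0]
wrist_force: [1.2, -2.6, -6.3]
width: 0.149
grip_force: 89.1
```

```bash
python3 -c "
from h import *
show(2)"
```

```text
8.6667 [ 0.5098 -0.0199  0.0492] yaw 17.05 hole [0.5923 0.0042 0.0517] F [ 1.2 -2.6 -6.3] T [-0.41  0.02 -0.11] 1.187
8.7167 [ 0.5098 -0.0199  0.0492] yaw 17.03 hole [0.5923 0.0042 0.0517] F [ 0.4 -2.2 -5.7] T [-0.38  0.1  -0.12] 1.187
```

jog_arm(turn=[[0,0,0.08],[0,0,0.08],[0,0,0.08],[0,0,0.08],[0,0,0.08],[0,0,0.08],[0,0,0.08],[0,0,0.08],[0,0,0.08],[0,0,0],[0,0,0]], delta_pos=[[0.00036,-0.00687,0.0002],[0.00036,-0.00687,0.0002],[0.00036,-0.00687,0.0002],[0.00036,-0.00687,0.0002],[0.00036,-0.00687,0.0002],[0.00036,-0.00687,0.0002],[0.00036,-0.00687,0.0002],[0.00036,-0.00687,0.0002],[0.00036,-0.00687,0.0002],[0,0,0],[0,0,0]], gripper=[0,0,0,0,0,0,0,0,0,0,0])

```text
time: 9.63
tool_pos: [0.5137, 0.0402, 0.0473]
tcp_rot: [3.071, -0.657, -0.003]
wrist_force: [-2.5, -3.7, -3.2]
width: 0.147
grip_force: 89.7
```

```bash
cat >> h.py <<'E'
def mom():
    s=read_state();r=s['tool_pos']-np.array([.5922,.0044,0]);F=s['wrist_force'];print('moment about screw',round(s['torque'][2]+r[0]*F[1]-r[1]*F[0],3))
E
python3 -c "
from h import *
show(2);mom()"
```

```text
9.6333 [0.5137 0.0402 0.0473] yaw -24.17 hole [0.5917 0.004  0.0497] F [-2.5 -3.7 -3.2] T [-0.77  0.29 -0.24] 2.024
9.6833 [0.5137 0.0402 0.0473] yaw -24.17 hole [0.5917 0.0039 0.0497] F [-2.  -3.8 -3.2] T [-0.68  0.33 -0.27] 2.023
moment about screw 0.097
```

jog_arm(turn=[[0,0,-0.07],[0,0,-0.07],[0,0,0],[0,0,0],[0,0,0],[0,0,0],[0,0,-0.105],[0,0,-0.105],[0,0,-0.105],[0,0,-0.105],[0,0,-0.105],[0,0,-0.105],[0,0,-0.105],[0,0,-0.105],[0,0,-0.105],[0,0,-0.105],[0,0,0],[0,0,0],[0,0,0]], delta_pos=[[0.00013,0.00602,0],[0.00013,0.00602,0],[0,0,0],[0,0,-0.006],[0,0,-0.01],[0,0,-0.008],[0.00036,0.00902,0],[0.00036,0.00902,0],[0.00036,0.00902,0],[0.00036,0.00902,0],[0.00036,0.00902,0],[0.00036,0.00902,0],[0.00036,0.00902,0],[0.00036,0.00902,0],[0.00036,0.00902,0],[0.00036,0.00902,0],[0,0,0],[0,0,0],[0,0,0]], gripper=[0,0,0,0,0,0,0,0,0,0,0,0,0,0,0,0,0,0,0])

```text
time: 11.27
tool_pos: [0.5297, -0.0539, 0.0721]
tcp_rot: [-2.916, -1.169, -0.001]
wrist_force: [0.8, 0.5, -4.8]
width: 0.146
grip_force: 89.4
```

Run:
```python
from h import *
im,C=snap('wrist','re1.png');show(2)
cv2.imwrite('pics/re1v.png',cv2.resize(im[:,:,::-1][:210,100:450],(700,420),interpolation=2))
```

```text
11.3167 [ 0.5294 -0.0538  0.0718] yaw 43.72 hole [0.5923 0.0048 0.0743] F [ 0.6  0.3 -5.1] T [-0.02  0.08  0.04] 0.659
11.3667 [ 0.5292 -0.0538  0.0716] yaw 43.75 hole [0.5921 0.0049 0.0742] F [-0.1  0.5 -4.6] T [ 0.01 -0.02 -0.01] 0.659
```

View pics/re1v.png

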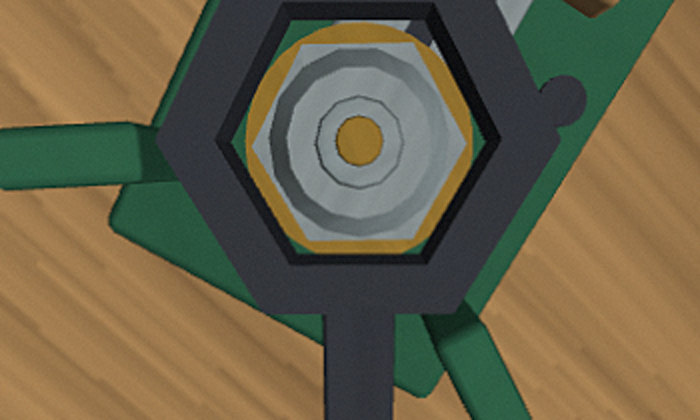

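Well aligned on the nut again, with the pin centred at (360,140). Reseat, then turn up to just before the earliest possible touch.

jog_arm(turn=[[0,0,0],[0,0,0],[0,0,0],[0,0,0],[0,0,0],[0,0,0.08],[0,0,0.08],[0,0,0.08],[0,0,0.08],[0,0,0.08],[0,0,0.08],[0,0,0.08],[0,0,0.05]], delta_pos=[[-0.0004,0.0004,0.006],[0,0,0.006],[0,0,0.006],[0,0,0.007],[0,0,0],[0.00036,-0.00687,0],[0.00036,-0.00687,0],[0.00036,-0.00687,0],[0.00036,-0.00687,0],[0.00036,-0.00687,0],[0.00036,-0.00687,0.0005],[0.00036,-0.00687,0.0005],[0.0002,-0.0043,0]], gripper=[0,0,0,0,0,0,0,0,0,0,0,0,0])

```text
time: 12.45
tool_pos: [0.507, -0.0082, 0.0453]
tcp_rot: [3.132, 0.238, -0.001]
wrist_force: [0.7, -1.8, -4.3]
width: 0.148
grip_force: 89.4
```

```bash
python3 -c "
from h import *
show(1);mom()"
```

```text
12.45 [ 0.507  -0.0082  0.0453] yaw 8.7 hole [0.5922 0.0037 0.0478] F [ 0.7 -1.8 -4.3] T [-0.37 -0.01  0.09] 1.355
moment about screw 0.254
```

jog_arm(turn=[[0,0,0.05],[0,0,0.05]], delta_pos=[[0.00016,-0.0043,0.0001],[0.00016,-0.0043,0.0001]], gripper=[0,0])

```text
time: 12.62
tool_pos: [0.5062, 0.0001, 0.0451]
tcp_rot: [3.14, 0.083, -0.001]
wrist_force: [-0.5, -0.8, -2.8]
width: 0.144
grip_force: 89.4
```

```bash
python3 -c "
from h import *
show(1);mom()"
```

```text
12.6167 [5.062e-01 1.000e-04 4.510e-02] yaw 3.03 hole [0.5921 0.0036 0.0475] F [-0.5 -0.8 -2.8] T [-0.21  0.07  0.18] 1.47
moment about screw 0.253
```

jog_arm(turn=[[0,0,0.05],[0,0,0.05]], delta_pos=[[0.00016,-0.0043,0.0001],[0.00016,-0.0043,0.0001]], gripper=[0,0])

```text
time: 12.78
tool_pos: [0.5061, 0.0087, 0.0449]
tcp_rot: [3.14, -0.074, -0.001]
wrist_force: [-0.5, -1.2, -3.7]
width: 0.147
grip_force: 89.5
```

```bash
python3 -c "
from h import *
show(1);mom()"
```

```text
12.7833 [0.5061 0.0087 0.0449] yaw -2.7 hole [0.592  0.0035 0.0473] F [-0.5 -1.2 -3.7] T [-0.28  0.03  0.09] 1.587
moment about screw 0.192
```

Still easy; continuing in small steps.

jog_arm(turn=[[0,0,0.05],[0,0,0.05]], delta_pos=[[0.00016,-0.0043,0.0001],[0.00016,-0.0043,0.0001]], gripper=[0,0])

```text
time: 12.95
tool_pos: [0.5069, 0.0172, 0.0447]
tcp_rot: [3.132, -0.231, -0.002]
wrist_force: [-0.8, -2.2, -4.1]
width: 0.146
grip_force: 89.5
```

```bash
python3 -c "
from h import *
show(1);mom()"
```

```text
12.95 [0.5069 0.0172 0.0447] yaw -8.43 hole [0.5918 0.0035 0.0471] F [-0.8 -2.2 -4.1] T [-0.33  0.15  0.07] 1.704
moment about screw 0.269
```

jog_arm(turn=[[0,0,0.05],[0,0,0.05]], delta_pos=[[0.00016,-0.0043,0.0001],[0.00016,-0.0043,0.0001]], gripper=[0,0])

```text
time: 13.12
tool_pos: [0.5086, 0.0255, 0.0444]
tcp_rot: [3.117, -0.387, -0.002]
wrist_force: [-1.6, -1.8, -2.3]
width: 0.145
grip_force: 89.6
```

```bash
python3 -c "
from h import *
show(1);mom()"
```

```text
13.1167 [0.5086 0.0255 0.0444] yaw -14.17 hole [0.5917 0.0034 0.0468] F [-1.6 -1.8 -2.3] T [-0.35  0.16  0.04] 1.821
moment about screw 0.223
```

jog_arm(turn=[[0,0,0.05],[0,0,0.05]], delta_pos=[[0.00016,-0.0043,0.0001],[0.00016,-0.0043,0.0001]], gripper=[0,0])

```text
time: 13.28
tool_pos: [0.5111, 0.0337, 0.0442]
tcp_rot: [3.093, -0.543, -0.002]
wrist_force: [-1.6, -2.1, -2.5]
width: 0.146
grip_force: 89.6
```

```bash
python3 -c "
from h import *
show(1);mom()"
```

```text
13.2833 [0.5111 0.0337 0.0442] yaw -19.9 hole [0.5916 0.0034 0.0466] F [-1.6 -2.1 -2.5] T [-0.3   0.19  0.07] 1.937
moment about screw 0.288
```

jog_arm(turn=[[0,0,0.05],[0,0,0.05]], delta_pos=[[0.00016,-0.0043,0.0001],[0.00016,-0.0043,0.0001]], gripper=[0,0])

```text
time: 13.45
tool_pos: [0.5144, 0.0416, 0.044]
tcp_rot: [3.062, -0.697, -0.003]
wrist_force: [-2.4, -2.7, -2.0]
width: 0.145
grip_force: 89.7
```

```bash
python3 -c "
from h import *
show(1);mom()"
```

```text
13.45 [0.5144 0.0416 0.044 ] yaw -25.63 hole [0.5915 0.0034 0.0464] F [-2.4 -2.7 -2. ] T [-0.38  0.21  0.05] 2.052
moment about screw 0.349
```

jog_arm(turn=[[0,0,0],[0,0,0]], delta_pos=[[0,0,0],[0,0,0]], gripper=[0,0])

```text
time: 13.62
tool_pos: [0.5144, 0.0415, 0.0439]
tcp_rot: [3.063, -0.691, -0.003]
wrist_force: [-2.9, -3.0, -2.2]
width: 0.145
grip_force: 89.6
```

```bash
python3 -c "
from h import *
show(1);mom();vision.read_camera('side');show(1);mom()"
```

```text
13.6167 [0.5144 0.0415 0.0439] yaw -25.42 hole [0.5916 0.0036 0.0463] F [-2.9 -3.  -2.2] T [-0.42  0.33 -0.14] 2.048
moment about screw 0.206
13.6667 [0.5144 0.0415 0.0439] yaw -25.43 hole [0.5916 0.0036 0.0463] F [-2.2 -2.4 -2.6] T [-0.5   0.38 -0.09] 2.048
moment about screw 0.181
```

Probably just short of firm, at about 122° of nut travel. Reseat for the third stroke.

jog_arm(turn=[[0,0,-0.07],[0,0,-0.07],[0,0,0],[0,0,0],[0,0,0],[0,0,0],[0,0,-0.105],[0,0,-0.105],[0,0,-0.105],[0,0,-0.105],[0,0,-0.105],[0,0,-0.105],[0,0,-0.105],[0,0,-0.105],[0,0,-0.105],[0,0,-0.105],[0,0,0],[0,0,0],[0,0,0]], delta_pos=[[0.00013,0.00602,0],[0.00013,0.00602,0],[0,0,0],[0,0,-0.006],[0,0,-0.01],[0,0,-0.008],[0.00036,0.00902,0],[0.00036,0.00902,0],[0.00036,0.00902,0],[0.00036,0.00902,0],[0.00036,0.00902,0],[0.00036,0.00902,0],[0.00036,0.00902,0],[0.00036,0.00902,0],[0.00036,0.00902,0],[0.00036,0.00902,0],[0,0,0],[0,0,0],[0,0,0]], gripper=[0,0,0,0,0,0,0,0,0,0,0,0,0,0,0,0,0,0,0])

```text
time: 15.25
tool_pos: [0.5285, -0.0532, 0.0689]
tcp_rot: [-2.928, -1.139, -0.001]
wrist_force: [0.5, -0.0, -4.5]
width: 0.143
grip_force: 89.4
```

Run:
```python
from h import *
im,C=snap('wrist','re2.png');show(2)
cv2.imwrite('pics/re2v.png',cv2.resize(im[:,:,::-1][:210,100:450],(700,420),interpolation=2))
```

```text
15.3 [ 0.5282 -0.0531  0.0686] yaw 42.56 hole [0.5923 0.0043 0.0711] F [-0.1  0.3 -4.6] T [ 0.04 -0.   -0.01] 0.681
15.35 [ 0.5281 -0.0531  0.0685] yaw 42.6 hole [0.5922 0.0043 0.071 ] F [ 0.   0.3 -4. ] T [-0.    0.02 -0.01] 0.68
```

View pics/re2v.png

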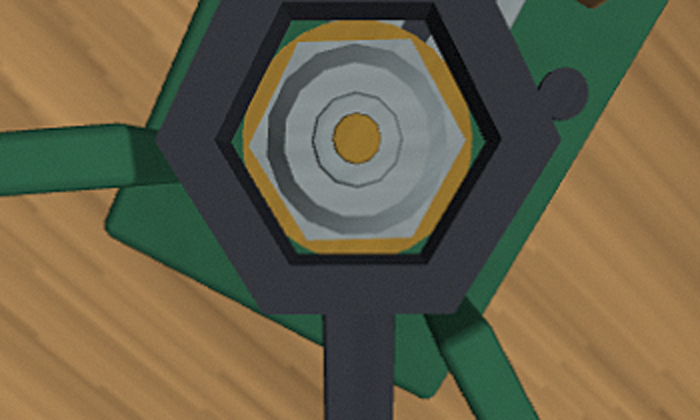

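Aligned again. Reseat and take up the play carefully.

jog_arm(turn=[[0,0,0],[0,0,0],[0,0,0],[0,0,0],[0,0,0],[0,0,0.05],[0,0,0.05]], delta_pos=[[0,0,0.006],[0,0,0.006],[0,0,0.006],[0,0,0.006],[0,0,0],[0.00016,-0.0043,0],[0.00016,-0.0043,0]], gripper=[0,0,0,0,0,0,0])

```text
time: 15.93
tool_pos: [0.523, -0.0466, 0.0439]
tcp_rot: [-2.98, -0.991, 0.0]
wrist_force: [0.5, 2.3, -3.9]
width: 0.148
grip_force: 89.4
```

```bash
python3 -c "
from h import *
show(1);mom()"
```

```text
15.9333 [ 0.523  -0.0466  0.0439] yaw 36.78 hole [0.5925 0.0041 0.0464] F [ 0.5  2.3 -3.9] T [ 0.37 -0.2   0.19] 0.792
moment about screw 0.062
```

jog_arm(turn=[[0,0,0.05]], delta_pos=[[0.00016,-0.0043,0]], gripper=[0])

```text
time: 16.02
tool_pos: [0.5207, -0.0431, 0.0441]
tcp_rot: [-3.005, -0.917, -0.001]
wrist_force: [2.8, -0.4, -5.5]
width: 0.145
grip_force: 89.4
```

```bash
python3 -c "
from h import *
show(1);mom()"
```

```text
16.0167 [ 0.5207 -0.0431  0.0441] yaw 33.94 hole [0.5927 0.004  0.0466] F [ 2.8 -0.4 -5.5] T [-0.15 -0.28  0.31] 0.848
moment about screw 0.47
```

jog_arm(turn=[[0,0,0.05]], delta_pos=[[0.00016,-0.0043,0]], gripper=[0])

```text
time: 16.1
tool_pos: [0.5188, -0.04, 0.0442]
tcp_rot: [3.025, 0.843, 0.001]
wrist_force: [2.1, -1.2, -5.0]
width: 0.146
grip_force: 89.5
```

```bash
python3 -c "
from h import *
show(1);mom()"
```

```text
16.1 [ 0.5188 -0.04    0.0442] yaw 31.16 hole [0.5929 0.0036 0.0468] F [ 2.1 -1.2 -5. ] T [-0.4  -0.3   0.66] 0.904
moment about screw 0.843
```

The moment rose to 0.84 N m, so the nut is firm. Onset is at a wrench yaw of about 34.5° (±1.5°). A tenth of a turn more ends at a yaw of about -2°.

jog_arm(turn=[[0,0,0.06],[0,0,0.06],[0,0,0.06],[0,0,0.06],[0,0,0.06],[0,0,0]], delta_pos=[[0.0002,-0.0052,0],[0.0002,-0.0052,0],[0.0002,-0.0052,0.0002],[0.0002,-0.0052,0.0002],[0.0002,-0.0052,0.0002],[0,0,0]], gripper=[0,0,0,0,0,0])

```text
time: 16.6
tool_pos: [0.5087, -0.0161, 0.044]
tcp_rot: [3.116, 0.384, 0.0]
wrist_force: [-1.2, -3.8, -2.1]
width: 0.145
grip_force: 89.7
```

```bash
python3 -c "
from h import *
show(1);mom();im,C=snap('wrist','mid.png');show(1);mom()
cv2.imwrite('pics/midv.png',cv2.resize(im[:,:,::-1][:210,100:450],(700,420),interpolation=2))"
```

```text
16.6 [ 0.5087 -0.0161  0.044 ] yaw 14.04 hole [0.5923 0.0037 0.0465] F [-1.2 -3.8 -2.1] T [-0.58 -0.    0.12] 1.248
moment about screw 0.416
16.65 [ 0.5087 -0.0162  0.044 ] yaw 14.16 hole [0.5923 0.0038 0.0465] F [-0.4 -4.5 -1.2] T [-0.62  0.01  0.07] 1.245
moment about screw 0.434
```

Residual at rest is 0.42 N m, so it is firm. Allowing for the springy wind-up, the nut has gone about 19° past first touch. About 17° (0.29 rad) more is needed.

jog_arm(turn=[[0,0,0.058],[0,0,0.058],[0,0,0.058],[0,0,0.058],[0,0,0.058],[0,0,0]], delta_pos=[[0.0002,-0.005,0.0001],[0.0002,-0.005,0.0001],[0.0002,-0.005,0.0001],[0.0002,-0.005,0.0001],[0.0002,-0.005,0.0001],[0,0,0]], gripper=[0,0,0,0,0,0])

```text
time: 17.15
tool_pos: [0.5061, 0.0086, 0.0436]
tcp_rot: [3.139, -0.07, -0.001]
wrist_force: [-2.8, -5.5, 1.2]
width: 0.146
grip_force: 90.2
```

```bash
python3 -c "
from h import *
show(1);mom();im,C=snap('wrist','mid.png');show(1);mom()
"
```

```text
17.15 [0.5061 0.0086 0.0436] yaw -2.55 hole [0.592  0.0036 0.046 ] F [-2.8 -5.5  1.2] T [-0.89  0.17  0.06] 1.585
moment about screw 0.545
17.2 [0.5061 0.0084 0.0436] yaw -2.46 hole [0.592  0.0036 0.046 ] F [-3.1 -4.3  1. ] T [-0.81  0.12  0.04] 1.583
moment about screw 0.422
```

The nip is done: about 36° past touch, with 0.42 N m still felt. Back off to the middle of the play and lift off.

jog_arm(turn=[[0,0,-0.064],[0,0,-0.064],[0,0,-0.064],[0,0,0],[0,0,0],[0,0,0],[0,0,0],[0,0,0],[0,0,0],[0,0,0],[0,0,0],[0,0,0]], delta_pos=[[0.0001,0.0055,0],[0.0001,0.0055,0],[0.0001,0.0055,0],[0,0,0],[0,0,-0.005],[0,0,-0.008],[0,0,-0.01],[0,0,-0.015],[0,0,-0.018],[0,0,-0.019],[0,0,0],[0,0,0]], gripper=[0,0,0,0,0,0,0,0,0,0,0,0])

```text
time: 18.2
tool_pos: [0.5085, -0.0071, 0.1202]
tcp_rot: [3.133, 0.23, 0.007]
wrist_force: [0.2, 0.7, -3.9]
width: 0.146
grip_force: 89.5
```

Run:
```python
from h import *
im,C=snap('wrist','off.png');show(2)
# nut angle afterwards
cv2.imwrite('pics/offv.png',cv2.resize(im[:,:,::-1][:210,100:450],(700,420),interpolation=2))
```

```text
18.25 [ 0.5071 -0.0071  0.1187] yaw 8.42 hole [0.5923 0.0044 0.1213] F [-0.9  0.2 -4.9] T [0.06 0.05 0.  ] 1.361
18.3 [ 0.5062 -0.0071  0.1176] yaw 8.41 hole [0.5914 0.0044 0.1201] F [-1.   0.4 -4.7] T [-0.03  0.02 -0.04] 1.361
```

View pics/offv.png

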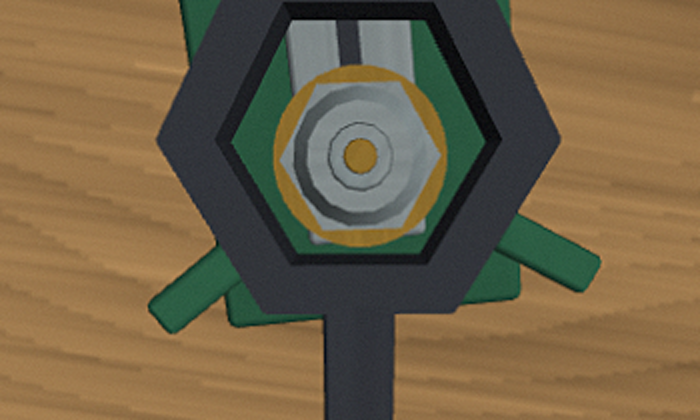

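Clear of the nut, which is still aligned with the wrench, so it stayed where it was left. Now carry the wrench back to the rest.

jog_arm(turn=[[0,0,-0.0775],[0,0,0],[0,0,0],[0,0,0],[0,0,0],[0,0,0],[0,0,0],[0,0,0],[0,0,0],[0,0,0],[0,0,0]], delta_pos=[[0,0,0],[-0.0053,0.0376,0],[-0.0053,0.0376,0],[-0.0053,0.0376,0],[-0.0053,0.0376,0],[-0.0053,0.0376,0],[-0.0053,0.0376,0],[-0.0053,0.0376,0],[0,0,0.03],[0,0,0.03],[0,0,0]], gripper=[0,0,0,0,0,0,0,0,0,0,0])

```text
time: 19.22
tool_pos: [0.523, -0.2698, 0.05]
tcp_rot: [-3.113, -0.348, 0.019]
wrist_force: [-3.0, 2.0, -5.8]
width: 0.147
grip_force: 89.5
```

```bash
python3 -c "
from h import *
show(2)"
```

```text
19.2167 [ 0.523  -0.2698  0.05  ] yaw 12.74 hole [ 0.6072 -0.2519  0.0515] F [-3.   2.  -5.8] T [ 0.05  0.17 -0.04] 0.83
19.2667 [ 0.524  -0.2698  0.0523] yaw 12.8 hole [ 0.6082 -0.2518  0.0539] F [ 0.9  0.3 -4.2] T [-0.01  0.06  0.02] 0.83
```

jog_arm(turn=[[0,0,0],[0,0,0],[0,0,0]], delta_pos=[[0.003,0.001,0.015],[0,0,0],[0,0,0]], gripper=[0,0,0])

```text
time: 19.52
tool_pos: [0.532, -0.2717, 0.0432]
tcp_rot: [-3.121, -0.353, 0.002]
wrist_force: [-0.7, -0.4, -4.2]
width: 0.146
grip_force: 89.7
```

```bash
python3 -c "
from h import *
show(3)"
```

```text
19.5167 [ 0.532  -0.2717  0.0432] yaw 12.9 hole [ 0.6161 -0.2536  0.0456] F [-0.7 -0.4 -4.2] T [ 0.03 -0.01 -0.  ] 0.832
19.5667 [ 0.5327 -0.2721  0.044 ] yaw 12.9 hole [ 0.6167 -0.254   0.0465] F [ 0.4 -0.4 -3.9] T [0.02 0.05 0.03] 0.832
19.6167 [ 0.533  -0.2724  0.0444] yaw 12.9 hole [ 0.6171 -0.2542  0.047 ] F [ 0.1  0.7 -3.4] T [ 0.   -0.    0.02] 0.832
```

jog_arm(turn=[[0,0,0],[0,0,0],[0,0,0],[0,0,0],[0,0,0],[0,0,0],[0,0,0]], delta_pos=[[-0.002,0,0.01],[-0.001,0,0.008],[0,0,0.005],[0,0,0.003],[0,0,0.0015],[0,0,0],[0,0,0]], gripper=[0,0,0,0,0,0,0])

```text
time: 20.2
tool_pos: [0.5297, -0.2733, 0.0157]
tcp_rot: [3.121, 0.352, 0.001]
wrist_force: [-0.2, -0.5, -4.0]
width: 0.147
grip_force: 89.9
```

```bash
python3 -c "
from h import *
show(3)"
```

```text
20.2 [ 0.5297 -0.2733  0.0157] yaw 12.85 hole [ 0.6138 -0.2553  0.0183] F [-0.2 -0.5 -4. ] T [-0.   -0.    0.03] 0.828
20.25 [ 0.5299 -0.2734  0.0158] yaw 12.85 hole [ 0.614  -0.2554  0.0184] F [-0.3  0.2 -3.8] T [-0.05 -0.   -0.02] 0.828
20.3 [ 0.5299 -0.2734  0.0158] yaw 12.85 hole [ 0.614  -0.2554  0.0184] F [ 0.6  0.6 -3.9] T [-0.03  0.08  0.01] 0.828
```

jog_arm(turn=[[0,0,0],[0,0,0],[0,0,0]], delta_pos=[[0,0,0.0012],[0,0,0],[0,0,0]], gripper=[0,0,0])

```text
time: 20.55
tool_pos: [0.53, -0.2734, 0.0153]
tcp_rot: [3.121, 0.352, 0.001]
wrist_force: [-0.3, 0.9, 2.8]
width: 0.145
grip_force: 90.8
```

The wrench is on the rails (Fz is up 7 N). Open, then rise straight up.

jog_arm(turn=[[0,0,0],[0,0,0],[0,0,0],[0,0,0],[0,0,0],[0,0,0],[0,0,0],[0,0,0],[0,0,0],[0,0,0],[0,0,0],[0,0,0],[0,0,0]], delta_pos=[[0,0,0],[0,0,0],[0,0,0],[0,0,0],[0,0,0],[0,0,-0.01],[0,0,-0.02],[0,0,-0.035],[0,0,-0.04],[0,0,-0.04],[0,0,-0.04],[0,0,0],[0,0,0]], gripper=[0.05,0.05,0.05,0.05,0.05,0.05,0.05,0.05,0.05,0.05,0.05,0.05,0.05])

```text
time: 21.63
tool_pos: [0.5319, -0.2745, 0.2048]
tcp_rot: [3.116, 0.351, 0.012]
wrist_force: [-0.5, 0.3, -0.6]
width: 0.582
grip_force: 0.0
```

Run:
```python
from h import *
im,C=snap('wrist','end.png');show(1)
b=vision.read_camera('side')
cv2.imwrite('pics/endv.png',np.hstack([cv2.resize(im,(400,300)),cv2.resize(b[120:260,190:377],(400,300))])[:,:,::-1])
```

```text
21.6833 [ 0.5302 -0.2736  0.2017] yaw 12.85 hole [ 0.6143 -0.2555  0.2044] F [ 0.  -0.5 -0.7] T [ 0.06  0.01 -0.02] 0.828
```

View pics/endv.png

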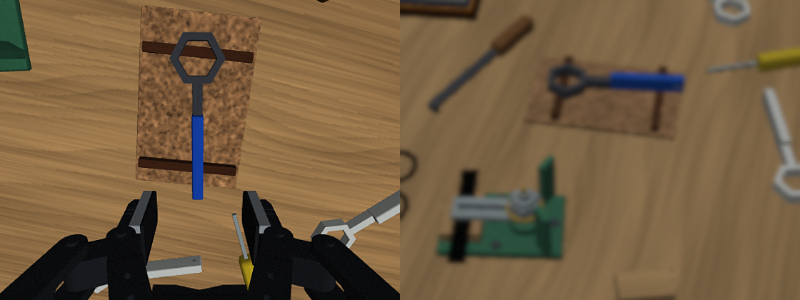

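The wrench lies flat across both rails: ring at (197,58), sleeve over the lower rail at (197,165). The strap is down on the blank and the gripper is clear, so I'm handing in.

```bash
python3 -c "
from workcell import ticket
print(ticket.finish_job())"
```

```text
the job is handed in; nothing more can be done
None
```

I tightened the nut in three strokes to about 36° past first touch (my estimate from the felt torque, good to about 2°), with the strap down on the blank; the wrench is back flat on both rails, and I handed the job in at about 22 s, with no verdict shown.

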